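# Third hand for a screen-printing frame bar

## Task

Lay the loose wooden frame bar flat in the jig bay that is still empty, square between its cheeks and with its end against the sprung aluminium plate, and hold it gripped there with a steady push of about 10 N (the plate pushed in about half of its 20 mm travel) so that I can drive the screws. Finish while still holding and pushing: do not let go. Leave the bar already in the other bay and the jar, pot and brush where they are.

Things in the scene. Friction and masses are not known exactly. Their poses are not given: they have to be found in the camera images.
- bar: the bar to hold: plain square-edged pale wooden bar, 150 long (its x) x 34 wide (its y) x 40 mm high (z), 80 to 170 g, both ends alike, lying loose on the table on the robot's right; origin at the centre of its underside, z up
- fitted_bar: an identical bar (same size, same axes, same origin) already laid in one of the jig's two bays, loose; it shows which bay is taken and must stay where it is
- jig: plywood jig fixed to the table: base 220 (its x) x 280 (its y) x 12 mm thick, so the bed on which bars lie is 12 mm above the table; origin at the centre of the base's underside; x points from the open side (facing the robot) to the sprung plates, y to the left. Two alike bays along x, centre lines at y = +65 mm (left) and -65 mm (right); a bar lies along x and is pushed in +x against the plate
- bay_left (a point): point on the bed on the left bay's centre line, 40 mm ahead of the jig's origin, midway between the bay's two wooden cheeks (jig x = 28 to 53 mm, 50 mm apart, 16 mm high above the bed); axes as the jig's. A thin paper job ticket lies flat on the bed of the empty bay, no obstacle
- bay_right (a point): the same point of the right bay
- stop_left (a point): centre of the front face of the left bay's sprung aluminium plate, 20 mm above the bed, at jig x = 55 mm when not pushed; moves with the plate. Plate 60 wide, 8 thick, top 45 mm above the bed; behind it a fixed housing, jig x = 87 to 109 mm, 46 mm high above the bed; the plate's steel pointer lies over it, two ribs mark about 5 and 15 mm of travel
- stop_right (a point): the same point on the right bay's plate
- plate_left (a joint): how far the left plate is pushed in along the jig's +x, m: 0 free, 0.020 hard stop; plain spring, 1000 N/m without preload, so 10 mm means 10 N
- plate_right (a joint): the same for the right plate
- paint_jar: closed red paint jar, 64 mm diameter, 85 mm high, standing; origin at the centre of its underside; leave alone
- water_pot: open white plastic pot, 80 mm across the rim, 95 mm high, standing; origin at the centre of its underside; leave alone
- brush: paint brush lying on the table on the robot's right, between the jar and the pot; leave alone
Not all that is in view belongs to the job. Leave any black look-alike of the bar alone.

How it is judged:
By the outcome, as a careful person would: the job done as asked, in the order asked, and still so for the second after the job is handed in, while the arm keeps its last pose, push and grip.
It also fails if it takes over 38 s, if anything falls off the work surface, if the arm or the gripper's body presses on something with over 40 N, if the wrist force passes 120 N, or if a joint passes its speed limit or range.

## Robot

A 6-joint arm with a two-finger parallel gripper is mounted at the origin on the work surface. World frame = base frame: x ahead of the robot, y to its left, z up, the work surface at z = 0. Lengths are in mm, angles in rad, forces in N, time in s.
With the tool pointing down it reaches from about 425 to 950 mm from the base axis. Payload 14.7 kg.
Tool frame: the origin (TCP) lies midway between the tips of the shut fingers; the grasp point (between the pads) lies 19 mm behind it; z points along the fingers, y is the line along which they close (so a half turn about z gives the same grasp; the last joint's range is limited). The gripper opens to 85 mm and grips with 20 to 120 N. Pads are 22 mm wide; open, the fingers measure 114 mm over their backs; the gripper's body (76 mm by 85 mm) begins 54 mm behind the grasp point. The pads swing forward as they close: fully open they stand 13 mm farther back than shut.
Start: joints at [-1.261, 0.48, 1.596, -0, 1.065, -0.047], TCP at [227.046, -609.05, 231.297] pointing down, gripper open.
Joint ranges: [-2.75, 2.75], [-0.82, 2.05], [0.23, 2.67], [-1.56, 4.7], [0.09, 2.69], [-2.92, 2.92]. Speed limits (rad/s): [1.89, 1.89, 2.39, 3.01, 3.01, 3.01].

## Interface

Orientations are given as a rotation vector (axis times angle).
In Python, from station import bot gives the robot as it stands.
- The arm moves only by the tool move_arm, never from a script. Its argument "commands" is a list of rows, each a list of 4 numbers: the shift along the world's x, y, z normalised to -1 to 1, where 1 is 25 mm, then the turn about the world's z normalised to -1 to 1, where 1 is 5 degrees. In form: [[tx, ty, tz, twist], ...]. A call has 1 to 10 rows; each row shifts and turns the commanded pose from where the row before left it; what a row does not reach is not made up. A row lasts 1/12 s, in which the tool goes at most 41.7 mm and 7.16 degrees, less where a joint would pass 70% of its speed; a pose out of reach is approached as far as the arm can. A call with a number of a shift or a turn outside -1 to 1 is refused whole. A call with a gripper value outside its range is refused whole. "gripper" is the closure, from 0 (fully open) to 1 (shut), set as the call begins (left out, the last holds). The fingers move at their own pace and stop on an object; "newtons" is the grip in N (left out, the last holds). Time passes only in rows, so rows that do not move let the fingers close. It gives the time, the measured TCP pose, the force, the opening and the grip force at its end, in the units of the state.
- bot.sense(): the state, without advancing time (a new reading comes with each control period).
- bot.get_image(name): name is "scene" or "top" or "wrist"; returns the picture (384x512x3 uint8, red, green, blue); there is no depth.
- bot.camera_model(name): a dict with "mtx" (3x3 intrinsics, pixels), "rvec" (rotation vector, rad) and "tvec" (3), from world to camera coordinates, as OpenCV has them; the wrist camera has in their place "mount" (4x4, takes a point from camera to tool coordinates, whose origin is the TCP and whose axes are the flange's). Camera axes: x right, y down, z forward; pixel columns grow to the right and rows downward; lengths in mm; the calibration is good to about 2 mm. The wrist camera is an equidistant fisheye: a pixel r from the principal point sees the ray r / f radians off the axis. A picture is of the moment at which its call begins: read the wrist's pose just before it. camera_model takes no time and is no camera call.
- bot.job_done(): hands the job in; it is judged then, once.
The state is a dict: "clock": time; "joints": joint angles; "dq": joint speeds; "joint_efforts": joint torques, N m; "tcp_pos": TCP position; "ee_rot": TCP orientation; "wrist_force": force on the tool from outside, world axes, zero at the start; "torque": the same for the moment, N m; "opening": finger opening in mm; "grasp_force": force on a finger pad.
Only numpy, scipy, OpenCV 4.12 (cv2) and the standard library are available. Lean on these libraries where they do the work, as an engineer would, in place of code of your own. Each camera call takes 0.05 s, during which the arm holds its last target. There are 200 camera calls.

## Working session

There is one attempt and no reset: what is moved stays moved. The work goes in short steps, Python scripts to look and compute and a tool call to move; the robot and the scene stay as the last step left them, time stands still between calls to the robot, and variables do not carry over. Pictures are saved under pics/ and viewed, at most 10 in all, crops included, and the job is handed in when it is done.

Besides the shell and the picture viewer there is one more tool, called after "Request:" in YAML: its name, and indented under it one key for each argument. move_arm: Moves the arm, as the interface text tells. Its arguments: {"type":"object","properties":{"commands":{"type":"array"},"gripper":{"type":"number"},"newtons":{"type":"number"}},"required":["commands"]}

```bash
mkdir -p pics; cat > h.py <<'E'
import numpy as np, cv2
from station import bot
def snap(n,f):
    im=bot.get_image(n); cv2.imwrite(f'pics/{f}.png',im[:,:,::-1]); return im
def ray(name,uv):
    m=bot.camera_model(name); K=np.array(m['mtx'],float)
    u,v=uv; x=(u-K[0,2])/K[0,0]; y=(v-K[1,2])/K[1,1]
    if name=='wrist':
        r=np.hypot(x,y); s=np.sin(r)/r if r>1e-9 else 1; d=np.array([x*s,y*s,np.cos(r)])
        M=np.array(m['mount']); st=bot.sense(); R=cv2.Rodrigues(np.array(st['ee_rot'],float))[0]
        return R@M[:3,3]+np.array(st['tcp_pos']), R@M[:3,:3]@d
    if 'dist' in m:print(m.keys())
    R=cv2.Rodrigues(np.array(m['rvec'],float))[0]; t=np.array(m['tvec'],float).ravel()
    return -R.T@t, R.T@np.array([x,y,1.])
def onplane(name,uv,z):
    o,d=ray(name,uv); return o+d*(z-o[2])/d[2]
def proj(name,p):
    m=bot.camera_model(name)
    return cv2.projectPoints(np.array([p],float),np.array(m['rvec'],float),np.array(m['tvec'],float),np.array(m['mtx'],float),None)[0].ravel()
E
python3 - <<'E'
from h import *
a=[snap(n,n+'0') for n in ('scene','top','wrist')]
for n in('scene','top','wrist'):print(bot.camera_model(n))
print(bot.sense())
E
```

```text
{'mtx': array([[428.40453212,   0.        , 253.89579181],
       [  0.        , 428.40453212, 196.41348828],
       [  0.        ,   0.        ,   1.        ]]), 'rvec': array([ 1.57689802,  2.06902607, -0.78573764]), 'tvec': array([ 246.30204792, -336.60341051, 1398.62077723])}
{'mtx': array([[367.15455417,   0.        , 253.83814409],
       [  0.        , 367.15455417, 191.73967119],
       [  0.        ,   0.        ,   1.        ]]), 'rvec': array([ 2.17441158, -2.17641665,  0.17561941]), 'tvec': array([-123.44660119,  531.01397939,  839.7023492 ])}
{'mtx': array([[297.31863964,   0.        , 251.64231084],
       [  0.        , 297.31863964, 189.58001088],
       [  0.        ,   0.        ,   1.        ]]), 'mount': array([[-5.49333409e-04, -9.53071820e-01, -3.02743794e-01,
         7.71862537e+01],
       [ 9.99999834e-01, -5.75815113e-04, -1.78421714e-06,
        -2.23663198e-01],
       [-1.72623965e-04, -3.02743745e-01,  9.53071978e-01,
        -1.41924862e+02],
       [ 0.00000000e+00,  0.00000000e+00,  0.00000000e+00,
         1.00000000e+00]])}
{'clock': 0.15, 'joints': array([-1.26059977e+00,  4.80724660e-01,  1.59670693e+00, -4.38448097e-05,
        1.06511185e+00, -4.65950425e-02]), 'dq': array([ 0.00046885, -0.00112997, -0.00232964, -0.00011124, -0.0013813 ,
       -0.00066302]), 'joint_efforts': array([-4.36536911e-04, -9.51147294e+01, -4.30459964e+01, -2.21658655e-05,
        8.17954133e-03, -2.86802083e-05]), 'tcp_pos': array([ 226.94084069, -608.76846741,  230.80416669]), 'ee_rot': array([-3.09080585e+00, -5.57345433e-01,  2.55911324e-04]), 'wrist_force': array([-0.32731879,  0.11419856,  0.14708671]), 'torque': array([ 0.01116367, -0.04366551,  0.00298887]), 'grasp_force': 0.0, 'opening': 85.45913569118206}
```

View pics/top0.png

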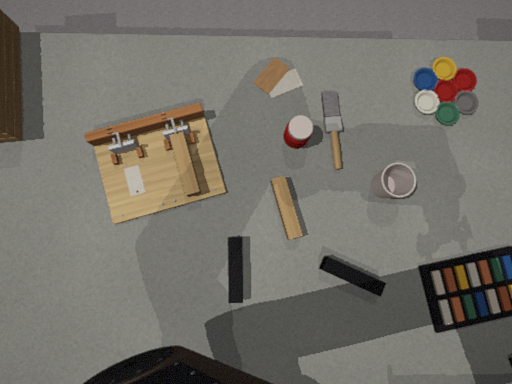

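View pics/scene0.png

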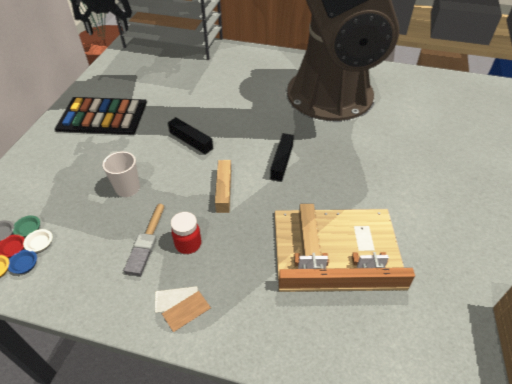

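View pics/wrist0.png

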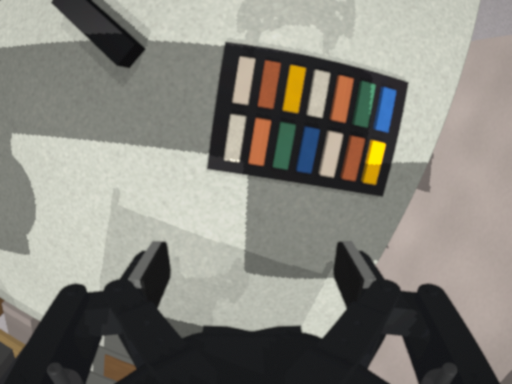

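The pale wooden bar is at top (287,207) / scene (223,186). Two black look-alikes are at top (236,269) and (352,275). The fitted bar is in the right bay at top (184,165). The left bay is empty, with its ticket at (134,180). The pale loose bar is the target; I'll confirm that and the jig with an enlarged crop.

```bash
python3 - <<'E'
from h import *
im=cv2.imread('pics/top0.png')
c=cv2.resize(im[90:250,80:310],None,fx=3.4,fy=3.4,interpolation=cv2.INTER_CUBIC)
cv2.imwrite('pics/crop1.png',c)
hsv=cv2.cvtColor(im,cv2.COLOR_BGR2HSV)
m=cv2.inRange(hsv,(8,70,60),(28,255,255)); 
n,l,s,ce=cv2.connectedComponentsWithStats(m)
for i in range(1,n):
    if s[i,4]>300:
        pts=np.argwhere(l==i)[:,::-1].astype(np.float32); r=cv2.minAreaRect(pts); print(s[i],ce[i],r,cv2.boxPoints(r).round(1).tolist())
for p in [(65,285,0),(0,0,0)]: pass
for uv in [(275,178),(285,178),(301,236),(288,207)]: print(uv,onplane('top',uv,40).round(1))
print('cam',ray('top',(0,0))[0])
E
```

```text
[  0  35  22 108 954] [ 10.00733753 106.02725367] ((10.5, 88.5), (107.0, 21.0), 90.0) [[-0.0, 35.0], [21.0, 35.0], [21.0, 142.0], [0.0, 142.0]]
[254  57  35  37 641] [271.02964119  75.049922  ] ((271.04327392578125, 74.94742584228516), (19.071216583251953, 34.10115432739258), 39.47245788574219) [[252.8000030517578, 82.0], [274.5, 55.70000076293945], [289.20001220703125, 67.80000305175781], [267.6000061035156, 94.19999694824219]]
[432  57  26  24 462] [444.31385281  68.08658009] ((444.54498291015625, 67.971923828125), (24.909950256347656, 22.365957260131836), 57.9946174621582) [[428.5, 63.29999923706055], [447.3999938964844, 51.5], [460.6000061035156, 72.5999984741211], [441.70001220703125, 84.5]]
[  84  103  142  121 9898] [158.632451   163.23055163] ((154.80722045898438, 162.58709716796875), (96.04266357421875, 120.97903442382812), 74.21924591064453) [[83.5, 132.8000030517578], [200.0, 99.9000015258789], [226.10000610351562, 192.3000030517578], [109.69999694824219, 225.1999969482422]]
[ 271  176   32   64 1015] [286.12118227 207.38423645] ((286.0617980957031, 207.33355712890625), (63.671302795410156, 16.12201690673828), 73.49563598632812) [[269.29998779296875, 179.10000610351562], [284.70001220703125, 174.5], [302.79998779296875, 235.60000610351562], [287.3999938964844, 240.10000610351562]]
(275, 178) [ 563.4 -174.4   40. ]
(285, 178) [ 563.5 -198.3   40. ]
(301, 236) [ 425.8 -234.1   40. ]
(288, 207) [ 494.  -204.5   40. ]
cam [423.50323486 -90.64135531 902.63176306]
```

View pics/crop1.png

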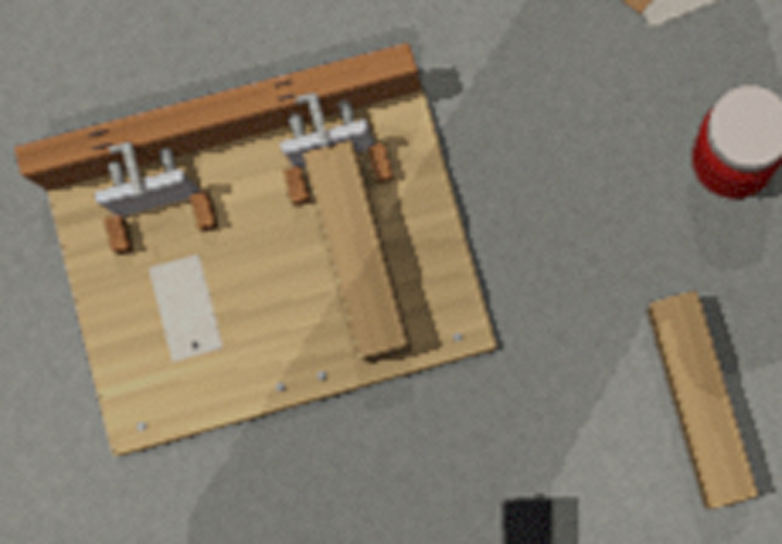

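```bash
cat > m.py <<'E'
from h import *
def C(c): return ((c[0]+.5)/3.4-.5+80,(c[1]+.5)/3.4-.5+90)
P=lambda c,z:onplane('top',C(c),z)[:2]
fl,fr=P((117,452),12),P((497,346),12)
d=fl-fr; print('jig front',fl,fr,np.linalg.norm(d),'yaw',np.degrees(np.arctan2(-d[0],d[1])))
hl,hr=P((40,188),12),P((425,85),12)
h1,h2=P((17,148),58),P((410,43),58); d2=h1-h2; print('housing back',h1,h2,np.linalg.norm(d2),np.degrees(np.arctan2(-d2[0],d2[1])))
y=np.radians(np.degrees(np.arctan2(-d[0],d[1]))); ex=np.array([np.cos(y),np.sin(y)]); ey=np.array([-ex[1],ex[0]])
o1=(fl+fr)/2+110*ex; o2=(h1+h2)/2-109*ex; print('origin',o1,o2, 'bay left axis pt x=-10',o1-10*ex+65*ey)
J=lambda c,z:(lambda p:(np.round([(p-o1)@ex,(p-o1)@ey],1)))(P(c,z))
print('plate top L',J((97,196),57),J((183,172),57),'cheeks',J((108,220),28),J((196,195),28),J((215,228),28))
print('fitted',J((367,359),52),J((408,346),52))
b=[P(c,40) for c in [(652,304),(697,293),(757,493),(709,507)]]
print('bar',np.round(b,1),np.mean(b,0),[np.linalg.norm(b[i]-b[i-1]).round(1) for i in range(4)])
v=(b[0]+b[1])-(b[2]+b[3]); print('yaw',np.degrees(np.arctan2(v[1],v[0])))
E
python3 m.py
```

```text
jig front [459.09857895 209.24174578] [534.4664844  -56.44153929] 276.1664880774243 yaw 15.837353471336355
housing back [664.67686949 270.09248953] [742.22210656   3.81407859] 277.33996453381513 16.23654442923321
origin [602.6069623  106.41992809] [598.58709768 107.20636672] bay left axis pt x=-10 [575.24757211 166.2234712 ]
plate top L [57.6 96.6] [58.5 36.6] cheeks [ 48.5 101.3] [49.6 37.9] [22.9 30.8]
fitted [-99.8 -50.7] [-98.7 -79.8]
bar [[ 560.8 -165.8]
 [ 568.7 -197.5]
 [ 429.  -237.2]
 [ 419.5 -203.8]] [ 494.50631966 -201.08896433] [np.float64(146.3), np.float64(32.8), np.float64(145.3), np.float64(34.7)]
yaw 15.458543776137844
```

Request:
move_arm:
  commands:
    - [0.6,0.96,-0.1,-0.06]
    - [0.6,0.96,-0.1,-0.06]
    - [0.6,0.96,-0.1,-0.06]
    - [0.6,0.96,-0.1,-0.06]
    - [0.6,0.96,-0.1,-0.06]
    - [0.6,0.96,-0.1,-0.06]
    - [0.6,0.96,-0.1,-0.06]
    - [0.6,0.96,-0.1,-0.06]
    - [0.6,0.96,-0.1,-0.06]
    - [0.6,0.96,-0.1,-0.06]
  gripper: 0
  newtons: 60

```text
clock: 0.98
tcp_pos: [377.5, -367.7, 206.1]
ee_rot: [-3.105, -0.476, 0.0]
wrist_force: [0.8, -0.4, 0.6]
opening: 85.2
grasp_force: 0.0
```

Request:
move_arm:
  commands:
    - [0.67,0.96,-0.3,-0.06]
    - [0.67,0.96,-0.3,-0.06]
    - [0.67,0.96,-0.3,-0.06]
    - [0.67,0.96,-0.3,-0.06]
    - [0.67,0.96,-0.3,-0.06]
    - [0.67,0.96,-0.3,-0.06]
    - [0.67,0.96,-0.3,-0.06]
    - [0,0,0,0]
    - [0,0,0,0]

```text
clock: 1.73
tcp_pos: [494.6, -199.8, 153.3]
ee_rot: [-3.112, -0.423, 0.001]
wrist_force: [0.2, -0.5, 0.4]
opening: 85.1
grasp_force: 0.0
```

```bash
python3 - <<'E'
from h import *
im=snap('wrist','w1'); s=bot.sense(); print(s['clock'],s['tcp_pos'],s['ee_rot'])
hsv=cv2.cvtColor(im,cv2.COLOR_RGB2HSV)
m=cv2.inRange(hsv,(8,70,60),(28,255,255))
n,l,st,ce=cv2.connectedComponentsWithStats(m)
for i in range(1,n):
    if st[i,4]>1500:
        print(st[i],ce[i]); c=max(cv2.findContours((l==i).astype(np.uint8),0,1)[0],key=cv2.contourArea)[:,0]
        p=np.array([onplane('wrist',q,40)[:2] for q in c],np.float32); r=cv2.minAreaRect(p); print(r,cv2.boxPoints(r).round(1).tolist())
E
```

```text
1.7833 [ 494.23539216 -200.6973769   153.57019286] [-3.11292021e+00 -4.21864102e-01  9.85389623e-04]
[    0     0   127   123 14045] [61.21124956 56.08714845]
((581.7021484375, 28.137420654296875), (140.94004821777344, 170.38296508789062), 14.980703353881836) [[491.6000061035156, 92.19999694824219], [535.5999755859375, -72.4000015258789], [671.7999877929688, -35.900001525878906], [627.7999877929688, 128.60000610351562]]
[ 395   35   31   90 1564] [410.14066496  79.56265985]
((634.3583374023438, -315.00579833984375), (89.10784912109375, 19.795610427856445), 4.954913139343262) [[589.0999755859375, -309.0], [590.7999877929688, -328.70001220703125], [679.5999755859375, -321.0], [677.9000244140625, -301.29998779296875]]
[ 233   99   40  158 5989] [252.68776089 175.65553515]
((496.04498291015625, -201.0037384033203), (149.43418884277344, 34.42054748535156), 15.655340194702148) [[419.5, -204.60000610351562], [428.70001220703125, -237.6999969482422], [572.5999755859375, -197.39999389648438], [563.2999877929688, -164.3000030517578]]
```

View pics/w1.png

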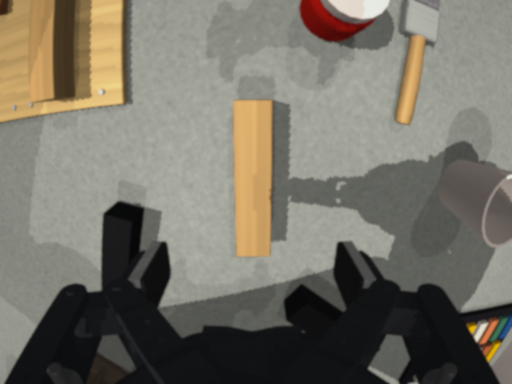

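The bar is at wrist (253,178) and measures 149×34 mm at its top, centred at (496,-201) with yaw 15.7°, which matches the given size. The gripper is aligned over it, so I'm descending.

Request:
move_arm:
  commands:
    - [0.06,-0.02,-1,0]
    - [0,0,-1,0]
    - [0,0,-1,0.04]
    - [0,0,-1,0]
    - [0,0,-1,0]
    - [0,0,-0.6,0]
    - [0,0,-0.3,0]
    - [0,0,0,0]

```text
clock: 2.45
tcp_pos: [494.7, -202.1, 5.2]
ee_rot: [-3.112, -0.423, 0.003]
wrist_force: [-0.5, 0.7, -0.1]
opening: 85.2
grasp_force: 0.0
```

Request:
move_arm:
  commands:
    - [0,0,0,0]
    - [0,0,0,0]
    - [0,0,0,0]
    - [0,0,0,0]
    - [0,0,0,0]
    - [0,0,0,0]
    - [0,0,0,0]
    - [0,0,0,0]
  gripper: 1
  newtons: 60

```text
clock: 3.12
tcp_pos: [496.3, -201.8, 7.3]
ee_rot: [3.112, 0.425, 0.002]
wrist_force: [-1.6, -0.8, 11.3]
opening: 33.4
grasp_force: 59.8
```

Request:
move_arm:
  commands:
    - [0,0,0.3,0]
    - [0,0,0.8,0]
    - [0,0,0.9,0]
    - [0,0,0.9,0]
    - [0,0.3,0.8,0]
    - [0.08,0.7,0.3,0]
    - [0.08,0.95,0,0]
    - [0.08,0.95,0,0]
    - [0.08,0.95,0,0]
    - [0.08,0.95,0,0]

```text
clock: 3.95
tcp_pos: [505.8, -80.5, 107.1]
ee_rot: [3.113, 0.424, 0.001]
wrist_force: [0.4, -0.9, -1.5]
opening: 33.1
grasp_force: 59.9
```

Request:
move_arm:
  commands:
    - [0.08,0.95,0,0]
    - [0.08,0.95,0,0]
    - [0.08,0.95,0,0]
    - [0.08,0.95,0,0]
    - [0.08,0.95,0,0]
    - [0.08,0.95,0,0]
    - [0.08,0.95,0,0]
    - [0.1,0.95,0,0]
    - [0.12,0.95,0,0]
    - [0.1,0.6,0,0]

```text
clock: 4.78
tcp_pos: [527.8, 149.3, 107.0]
ee_rot: [-3.112, -0.426, -0.001]
wrist_force: [0.5, 0.8, -2.2]
opening: 33.5
grasp_force: 60.0
```

Request:
move_arm:
  commands:
    - [0,0.3,0,0]
    - [0,0,0,0]
    - [0,0,0,0]
    - [0,0,0,0]

```text
clock: 5.12
tcp_pos: [527.5, 153.8, 106.4]
ee_rot: [3.113, 0.424, -0.001]
wrist_force: [0.0, -0.5, -1.5]
opening: 33.6
grasp_force: 60.0
```

```bash
python3 - <<'E'
from h import *
im=snap('wrist','w2'); s=bot.sense(); print(s)
cv2.imwrite('pics/w2b.png',cv2.resize(im[:,:,::-1],(800,600),interpolation=cv2.INTER_CUBIC))
E
```

```text
{'clock': 5.1667, 'joints': array([ 2.28418671e-01,  5.04229318e-01,  1.94095985e+00, -1.80037590e-04,
        6.96771651e-01,  1.52887171e+00]), 'dq': array([-0.00099446,  0.00138908,  0.00011456,  0.00042118, -0.00105625,
        0.00173164]), 'joint_efforts': array([ 8.48011281e-01, -8.52247953e+01, -3.05110753e+01,  2.58292380e-02,
        5.94824116e-03, -1.36082093e-02]), 'tcp_pos': array([527.54780546, 153.70609871, 106.37656508]), 'ee_rot': array([ 3.11275850e+00,  4.23557054e-01, -5.58872888e-04]), 'wrist_force': array([ 0.64520156, -0.35691429, -1.49242725]), 'torque': array([ 0.05388776, -0.03188677,  0.0077337 ]), 'grasp_force': 59.95227098464966, 'opening': 33.24423309364832}
```

View pics/w2b.png

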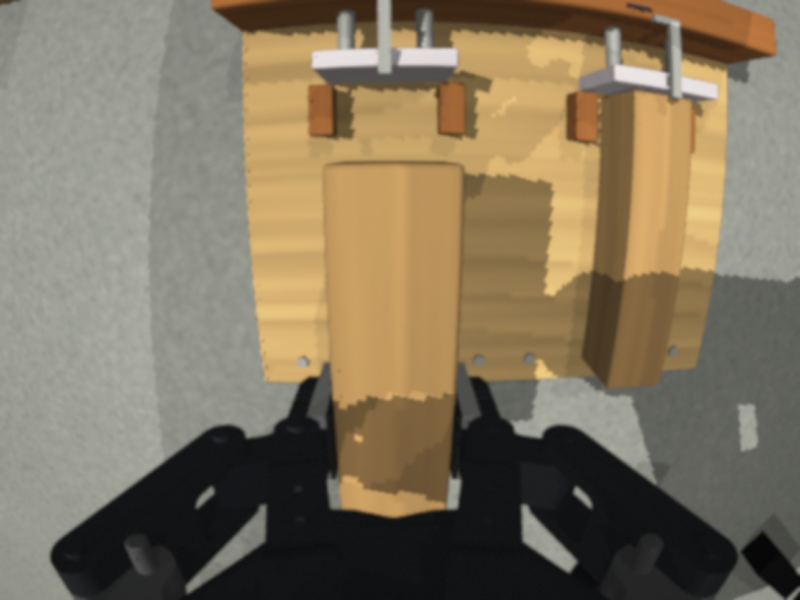

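```bash
python3 - <<'E'
from h import *
W=lambda c,z:onplane('wrist',((c[0]+.5)*.64-.5,(c[1]+.5)*.64-.5),z)[:2]
s=bot.sense(); t=np.array(s['tcp_pos'])[:2]; r=np.array(s['ee_rot']); ty=2*np.degrees(np.arctan2(r[1],r[0])); print('toolyaw',ty)
fl,fr=W((266,380),12),W((697,368),12); d=fl-fr; print('base front',fl,fr,np.linalg.norm(d),np.degrees(np.arctan2(-d[0],d[1])))
pl,pr=W((314,67),57),W((457,66),57); e=pl-pr; print('plate front top',pl,pr,np.linalg.norm(e),np.degrees(np.arctan2(-e[0],e[1])))
cl,cr=W((334,134),28),W((440,133),28); g=cl-cr; print('cheek inner front',cl,cr,np.linalg.norm(g),np.degrees(np.arctan2(-g[0],g[1])))
a=np.radians(ty);ex=np.array([np.cos(a),np.sin(a)]);ey=np.array([-ex[1],ex[0]])
T=lambda p:np.round([(p-t)@ex,(p-t)@ey],1)
print('tool frame: plate',T(pl),T(pr),'cheeks',T(cl),T(cr),'bay mid from base front',T((fl+fr)/2+65*ey))
bl,br=W((324,165),139),W((463,165),139); print('bar end',T(bl),T(br),np.linalg.norm(bl-br))
E
```

```text
toolyaw 15.497441483954109
base front [459.79670622 213.0027376 ] [535.26122153 -55.13673664] 278.55640490738773 15.718595189356472
plate front top [628.90423398 215.43806942] [644.45610039 159.60077803] 57.96260569297384 15.563644293905124
cheek inner front [603.7990024  203.84910325] [617.30206706 156.23143959] 49.495198225003776 15.831883350159476
tool frame: plate [114.2  32.4] [114.2 -25.6] cheeks [86.9 27.9] [ 87.2 -21.5] bay mid from base front [-48.9   1. ]
bar end [74.7 16.4] [ 74.7 -16.1] 32.501249285613525
```

Pixels in the 800×600 view:
- Left bay plate: top edge at (314–457, 67).
- Cheek inner edges: (334,134) and (440,133).
- Base front corners: (266,380) and (697,368).

The bar needs +3 mm sideways and has about 39 mm to go to the plate.

Request:
move_arm:
  commands:
    - [0.4,0.18,0,0.04]
    - [0.42,0.18,0,0]
    - [0,0,-0.5,0]
    - [0,0,-0.8,0]
    - [0,0,-0.8,0]
    - [0,0,-0.7,0]
    - [0,0,-0.4,0]
    - [0,0,-0.1,0]
    - [0,0,0,0]
    - [0,0,0,0]

```text
clock: 6.0
tcp_pos: [548.9, 163.7, 24.4]
ee_rot: [-3.112, -0.43, -0.001]
wrist_force: [-0.4, -0.2, -0.4]
opening: 33.1
grasp_force: 60.0
```

Request:
move_arm:
  commands:
    - [0,0,-0.04,0]
    - [0,0,-0.04,0]
    - [0,0,0,0]
    - [0,0,0,0]

```text
clock: 6.33
tcp_pos: [548.5, 163.8, 22.2]
ee_rot: [-3.112, -0.43, -0.001]
wrist_force: [-0.5, 0.0, -2.2]
opening: 33.6
grasp_force: 60.0
```

Request:
move_arm:
  commands:
    - [0,0,-0.04,0]
    - [0,0,-0.04,0]
    - [0,0,0,0]
    - [0,0,0,0]

```text
clock: 6.67
tcp_pos: [548.2, 163.7, 19.7]
ee_rot: [3.112, 0.43, -0.0]
wrist_force: [-0.6, -0.7, -1.0]
opening: 33.2
grasp_force: 60.0
```

Request:
move_arm:
  commands:
    - [0,0,-0.04,0]
    - [0,0,0,0]
    - [0,0,0,0]

```text
clock: 6.92
tcp_pos: [548.3, 163.7, 19.3]
ee_rot: [-3.112, -0.43, -0.0]
wrist_force: [-3.6, -0.4, 11.2]
opening: 33.4
grasp_force: 61.5
```

```bash
python3 - <<'E'
from h import *
im=snap('wrist','w3'); s=bot.sense(); print({k:s[k] for k in('clock','tcp_pos','ee_rot','wrist_force','torque')})
cv2.imwrite('pics/w3b.png',cv2.resize(im[0:240,100:420,::-1],(800,600),interpolation=cv2.INTER_CUBIC))
E
```

```text
{'clock': 6.9667, 'tcp_pos': array([548.33694431, 163.73592442,  19.33740597]), 'ee_rot': array([-3.11195277e+00, -4.30356984e-01, -4.18818770e-04]), 'wrist_force': array([-3.29458554, -0.65199893, 11.63869843]), 'torque': array([-0.14530423,  0.46491176,  0.04069494])}
```

View pics/w3b.png

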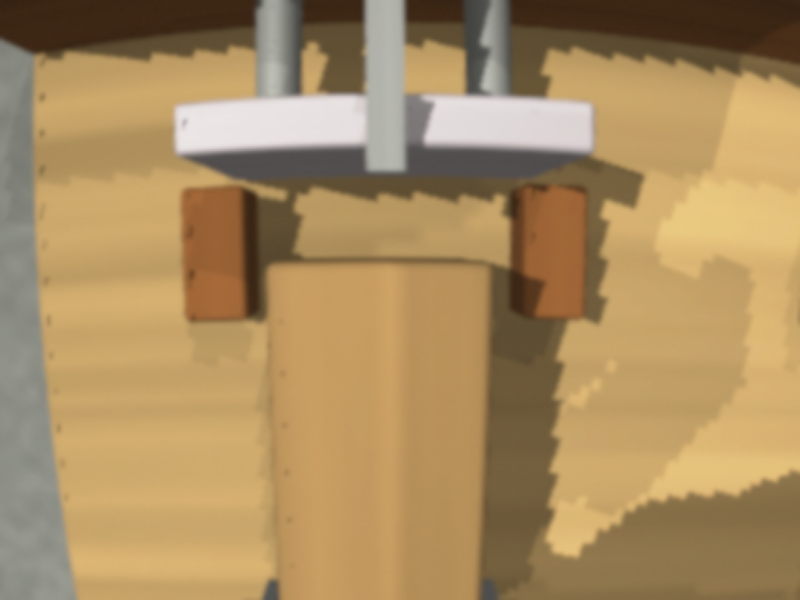

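The bar rests on the bed, square and centred: bar at 267–490 between cheek edges 249 and 514, plate at 176–593, with about 17 mm left to the plate. Next I ease off the downward press and slide it in.

Request:
move_arm:
  commands:
    - [0,0,0.02,0]
    - [0.1,0.03,0,0]
    - [0.19,0.05,0,0]
    - [0.19,0.05,0,0]
    - [0.1,0.03,0,0]
    - [0,0,0,0]
    - [0,0,0,0]
    - [0,0,0,0]

```text
clock: 7.63
tcp_pos: [563.2, 167.8, 19.4]
ee_rot: [-3.112, -0.43, -0.001]
wrist_force: [2.2, 1.2, 2.3]
opening: 32.8
grasp_force: 60.5
```

Request:
move_arm:
  commands:
    - [0.1,0.03,0,0]
    - [0.1,0.03,0,0]
    - [0,0,0,0]
    - [0,0,0,0]

```text
clock: 7.97
tcp_pos: [566.7, 168.9, 19.3]
ee_rot: [3.112, 0.43, -0.003]
wrist_force: [-5.0, -1.4, 9.2]
opening: 33.5
grasp_force: 61.5
```

Request:
move_arm:
  commands:
    - [0.12,0.03,0.01,0]
    - [0.12,0.03,0,0]
    - [0,0,0,0]
    - [0,0,0,0]
    - [0,0,0,0]

```text
clock: 8.38
tcp_pos: [571.6, 170.2, 19.4]
ee_rot: [3.112, 0.431, -0.006]
wrist_force: [-10.1, -1.8, 11.0]
opening: 32.9
grasp_force: 61.6
```

```bash
python3 - <<'E'
from h import *
im=snap('wrist','w4'); s=bot.sense(); print({k:s[k] for k in('clock','tcp_pos','ee_rot','wrist_force','torque')})
a=cv2.imread('pics/w3.png')[0:160,140:390]; b=im[0:160,140:390,::-1]
cv2.imwrite('pics/w4b.png',cv2.resize(b,(800,512),interpolation=cv2.INTER_CUBIC))
E
```

```text
{'clock': 8.4333, 'tcp_pos': array([571.57883003, 170.19218645,  19.35892263]), 'ee_rot': array([ 3.11148924,  0.43064164, -0.00598812]), 'wrist_force': array([-10.83230321,  -2.34771924,  10.23303937]), 'torque': array([-0.31539085,  1.1366989 ,  0.1592102 ])}
```

View pics/w4b.png

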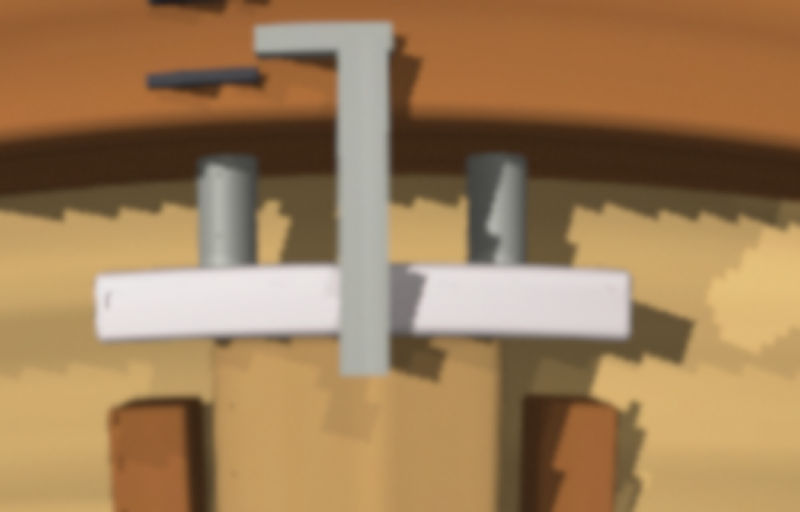

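```bash
python3 - <<'E'
from h import *
V=lambda c,z:onplane('wrist',((c[0]+.5)/3.2-.5+140,(c[1]+.5)/3.2-.5),z)[:2]
a=np.radians(15.7);ex=np.array([np.cos(a),np.sin(a)]);ey=np.array([-ex[1],ex[0]])
p0=np.array([636.68,187.52])  # free plate top-front middle, from w2
A,B=V((98,339),57),V((630,338),57); print('w', A,B,np.linalg.norm(A-B),'travel',((A+B)/2-p0)@ex)
c=[V((160,510),28)]
# cheek rear tops jig x=53
L,R=V((200,402),28),V((525,402),28); print('cheek rear mid x; plate minus it',((A+B)/2-(L+R)/2)@ex,np.linalg.norm(L-R))
# ribs z~58 vs pointer
r5,r15=V((203,77),58),V((180,2),58); print('rib gap',(r15-r5)@ex)
for z in(58,62,66):print(z,'pointer from rib5',(V((300,40),z)-r5)@ex)
# same point in w3 with its pose
m=bot.camera_model('wrist');K=m['mtx'];M=m['mount']
def W3(c,z):
    x=((c[0]+.5)/2.5-.5+100-K[0,2])/K[0,0];y=((c[1]+.5)/2.5-.5-K[1,2])/K[1,1];r=np.hypot(x,y);s=np.sin(r)/r
    Rm=cv2.Rodrigues(np.array([-3.11195277,-0.430356984,-4.18818770e-04]))[0];o=Rm@M[:3,3]+[548.337,163.736,19.337];d=Rm@M[:3,:3]@[x*s,y*s,np.cos(r)]
    return (o+d*(z-o[2])/d[2])[:2]
A3,B3=W3((177,152),57),W3((593,150),57);L3,R3=W3((248,186),28),W3((516,186),28)
print('w3 plate',np.linalg.norm(A3-B3),'travel rel w3',((A+B)/2-(A3+B3)/2)@ex,'plate-cheek w3',((A3+B3)/2-(L3+R3)/2)@ex)
E
```

```text
w [636.34156383 218.56663409] [652.47104741 161.95724383] 58.86240995543697 travel 8.180020556692687
cheek rear mid x; plate minus it 10.23266802737184 45.70502381696974
rib gap 9.10835387855701
58 pointer from rib5 3.870850737617557
62 pointer from rib5 2.694501691239786
66 pointer from rib5 1.5181526448621314
w3 plate 58.47428573248445 travel rel w3 7.889245818508941 plate-cheek w3 3.250795421202794
```

Plate travel is now about 8 mm, and the force agrees once about 3 N of bed friction is taken off. Pushing 2 mm more.

Request:
move_arm:
  commands:
    - [0.04,0.01,0.01,0]
    - [0.04,0.015,0.01,0]
    - [0,0,0,0]
    - [0,0,0,0]
    - [0,0,0,0]
    - [0,0,0,0]

```text
clock: 8.93
tcp_pos: [573.0, 170.7, 19.5]
ee_rot: [3.111, 0.431, -0.008]
wrist_force: [-10.4, -3.0, 6.4]
opening: 33.1
grasp_force: 60.8
```

```bash
python3 - <<'E'
from h import *
im=snap('wrist','w5'); s=bot.sense(); print({k:s[k] for k in('clock','tcp_pos','ee_rot','wrist_force','torque','opening')})
t=snap('top','t5')
a=cv2.resize(im[0:160,140:390,::-1],(600,384),interpolation=cv2.INTER_CUBIC)
b=cv2.resize(t[95:230,80:235,::-1],None,fx=1.29*1.0,fy=1.29,interpolation=cv2.INTER_CUBIC)
cv=np.zeros((384+b.shape[0],600,3),np.uint8); cv[:384]=a; cv[384:,:b.shape[1]]=b
sc=cv2.resize(bot.get_image('scene')[190:300,260:430,::-1],None,fx=1.55,fy=1.55,interpolation=cv2.INTER_CUBIC); h=min(sc.shape[0],b.shape[0]); cv[384:384+h,250:250+sc.shape[1]]=sc[:h]
cv2.imwrite('pics/w5b.png',cv)
E
```

```text
{'clock': 8.9833, 'tcp_pos': array([573.03412112, 170.6390742 ,  19.44800302]), 'ee_rot': array([ 3.11140612,  0.43044042, -0.00772015]), 'wrist_force': array([-10.13739097,  -3.47722393,   4.6849746 ]), 'torque': array([-0.2924827 ,  1.21099208,  0.12232214]), 'opening': 33.526435472906265}
```

View pics/w5b.png

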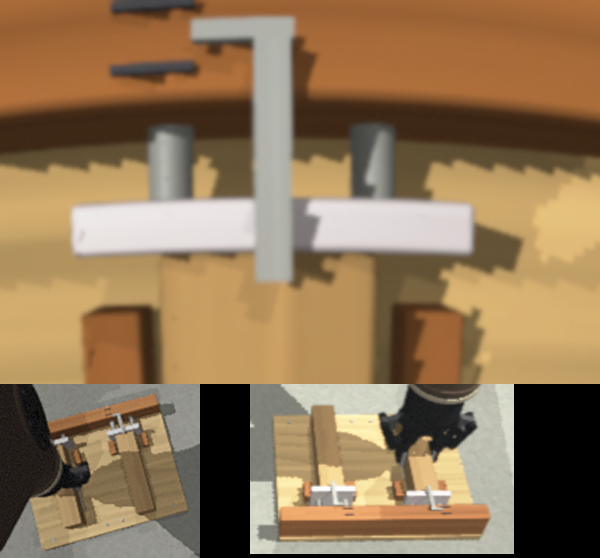

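Request:
move_arm:
  commands:
    - [0.03,0.01,0,0]
    - [0,0,0,0]
    - [0,0,0,0]
    - [0,0,0,0]
    - [0,0,0,0]
    - [0,0,0,0]
    - [0,0,0,0]
    - [0,0,0,0]

```text
clock: 9.75
tcp_pos: [573.4, 170.8, 19.5]
ee_rot: [3.111, 0.43, -0.009]
wrist_force: [-12.0, -5.2, 7.6]
opening: 33.4
grasp_force: 61.1
```

```bash
python3 - <<'E'
from h import *
im=snap('wrist','w6'); s=bot.sense(); print({k:s[k] for k in('clock','tcp_pos','ee_rot','wrist_force','grasp_force')})
g=cv2.cvtColor(im,cv2.COLOR_RGB2HSV); m=cv2.inRange(g,(0,0,170),(180,40,255)); m[:70]=0;m[120:]=0
n,l,st,ce=cv2.connectedComponentsWithStats(m); 
ys,xs=np.nonzero(m[:, 165:345]); print(xs.min()+165,xs.max()+165)
pts=[]
for u in list(range(175,240,5))+list(range(275,330,5)):
    c=np.nonzero(m[:,u])[0]
    if len(c): pts.append(onplane('wrist',(u,c.max()+.5),57)[:2])
a=np.radians(15.7);ex=np.array([np.cos(a),np.sin(a)])
d=[(p-[636.68,187.52])@ex for p in pts]; print('travel',np.median(d),np.std(d))
E
```

```text
{'clock': 9.8, 'tcp_pos': array([573.39378593, 170.76127652,  19.43320304]), 'ee_rot': array([ 3.11128225,  0.4304516 , -0.00885252]), 'wrist_force': array([-12.53868892,  -3.36151263,   7.28288656]), 'grasp_force': 61.13283634185791}
170 336
travel 10.13666941065581 0.18671589235682037
```

Plate travel is about 10 mm and steady, and the bar is flat, square and gripped. Handing in.

```bash
python3 -c "
from station import bot
print(bot.job_done())"
```

```text
the job is handed in; nothing more can be done
None
```

The loose bar lies flat in the left bay, gripped at about 60 N and still pushing its sprung plate, which measured about 10 mm in (about 10 N); I handed the job in at about 10 s of the 38 s allowed, and nothing else was moved.

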